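Lock the loaded carrier at the rail station

TASK

On the parts-store bench, slide the carrier with its filter along the rail, away from the end where it stands, until it is fully home against the stop at the other end, where its lug comes over the station block. Then take the long pin out of the pin rest and put it down through the eye of the lug and into the block until its head sits on the lug, and let go. Leave the short pin and the other things on the bench where they are.

Things in the scene. Friction and masses are not known exactly. Their poses are not given: they have to be found in the camera images.
- rail: Fixed slide rail on the bench: dark steel base 100 mm wide (its x) and 420 mm long (its y), two aluminium guides, a steel stop block at each end (up to 44 mm high). Origin: centre of the base at bench height (z = 0). Its y axis runs along the rail and points to the station end: the carrier must travel towards +y.
- carrier (a joint): Carrier's travel along rail +y, in m: 0 at the starting stop, 0.200 fully home at the station-end stop; stays where left (about 2 N of friction). Grey tray 96 mm wide, 160 mm long, floor 36 mm above the bench, with a filter clamped to it (76 mm diameter, top 92 mm above the bench, centre 28 mm from the tray's middle towards rail +y), a push post and the lug.
- post_top (a point): Centre of the top of the carrier's push post, a plain upright steel cylinder 22 mm in diameter that rises 60 mm from the tray floor to 96 mm above the bench. It stands on the middle line of the tray, 60 mm from the tray's middle towards rail -y, its side 39 mm clear of the filter. Axes parallel to the rail's. Moves with the carrier.
- lug_hole (a point): Centre of the eye of the carrier's lug, at the lug's upper face, 60 mm above the bench: a steel plate 46 x 46 mm, 10 mm thick, on the tray's +x side, 75 mm from the rail's middle line, level with the tray's middle. The eye goes through, 14 mm in diameter, upright, with a 1.5 mm chamfer. Moves with the carrier.
- station_hole (a point): Centre of the mouth of the bore in the fixed aluminium station block, 44 mm above the bench, 75 mm to the +x side of the rail's middle line. Block 46 x 46 mm, 44 mm high; bore 14 mm in diameter, upright, right through to the bench. When the carrier is fully home the eye of the lug is straight above it, with a 6 mm gap between lug and block.
- pin_rest: Fixed plywood block 120 x 66 mm (its x, y), 24 mm high, with two blind holes at x = -32 and +32 mm, 13 mm in diameter, 20 mm deep, in which the two pins stand upright; either pin may be in either hole. Origin: centre of its underside on the bench.
- lock_pin: The long pin, steel, 100 g: shank 12 mm in diameter and 56 mm long with a 5 mm tapered nose, then a round grip head 24 mm in diameter and 34 mm high (total 90 mm). Origin: the tip of the nose; z points up to the head. It stands in the pin rest with its tip 4 mm above the bench and its head between 60 and 94 mm above the bench.
- short_pin: The short pin, steel: same head and thickness, shank only 26 mm long (total 60 mm). Origin: the tip of the nose, z up. Its head stands between 30 and 64 mm above the bench. Not to be used.
- filter_can: Bystander: white metal filter can, 84 mm in diameter, 120 mm high, upright. Origin: centre of its underside.
- bearing: Bystander: steel bearing ring lying flat, 80 mm outside, 44 mm inside, 20 mm high. Origin: centre of its underside.
- wrench: Bystander: steel wrench 170 mm long lying on the bench. Origin: on its underside near the middle of its length.
- piston: Bystander: aluminium engine piston, 84 mm in diameter, 75 mm high, upright. Origin: centre of its underside.
- carton: Bystander: dark blue carton 100 x 100 mm, 150 mm high. Origin: centre of its underside.
- flat_box: Bystander: flat cardboard box 80 x 140 mm, 50 mm high. Origin: centre of its underside.
- liner: Bystander: dark steel bar 56 mm in diameter, 130 mm long, lying. Origin: under the middle of its length.

How it is judged:
By the outcome, as a careful person would: the job done as asked, in the order asked, and still so for the second after the job is handed in, with the robot touching nothing.
It also fails if it takes over 56 s, if anything falls off the work surface, if the arm or the gripper's body presses on something with over 40 N, if the wrist force passes 120 N, or if a joint passes its speed limit or range.

ROBOT

A 6-joint arm with a two-finger parallel gripper is mounted at the origin on the work surface. World frame = base frame: x ahead of the robot, y to its left, z up, the work surface at z = 0. Lengths are in m, angles in degrees, forces in N, time in s.
With the tool pointing down it reaches from about 0.4 to 0.825 m from the base axis. Payload 7 kg.
Tool frame: the origin (TCP) lies on the centre line of the jaws, within the pads' length; the fingertips stand 19 mm ahead of it and the grasp point (between the pads) is the TCP (r.tips_ahead is the distance from the TCP to the fingertips, in m); z points along the fingers, y is the line along which they close (so a half turn about z gives the same grasp; the last joint's range is limited). The gripper opens to 88 mm and grips with 3 to 60 N. Pads are 19 mm wide; open, the fingers measure 130 mm over their backs; the gripper's body (78 mm by 193 mm) begins 47 mm behind the grasp point.
Start: joints at [84.632, 20.546, 0.682, 0, -70.136, -16.507], TCP at [0.252, 0.626, 0.246] pointing down, gripper open.
Joint ranges: [-176.03, 176.03], [-82.01, 121.73], [-58.28, 71.71], [-173.87, 95.51], [-174.79, -0.11], [-173.66, 173.66]. Speed limits (degrees/s): [136.94, 136.94, 172.46, 180, 180, 180].

INTERFACE

Orientations are given as [roll, pitch, yaw] about the fixed x, y, z axes, in that order (R = Rz(yaw) Ry(pitch) Rx(roll)).
In Python, from plant import r, viewer, close_job gives the robot as it stands. The module is installed in compiled form; this text tells all that it offers.
- The arm moves only by the tool arm_command, never from a script. Its arguments are lists of equal length, an entry for each row: "travel": the shift along the world's x, y, z scaled (see below), a list of three; "delta_rot": the turn, a rotation vector about the world's x, y, z scaled (see below), a list of three. In form: {"travel": [[dx, dy, dz], ...], "delta_rot": [[rx, ry, rz], ...]}. A call has 1 to 20 rows; each row is the pose to reach, as a shift and turn from the pose commanded when the call began; what a row does not reach only later rows make up. The controller multiplies each number of a shift by 0.5 m and each number of a turn by 90 degrees. A row lasts 1/8 s, in which the tool goes at most 62.5 mm and 10.7 degrees, less where a joint would pass 70% of its speed; a pose out of reach is approached as far as the arm can. A call with a number of a shift or a turn outside -1 to 1 is refused whole. A call with a gripper value outside its range is refused whole. "grip" is the opening, from 0 (shut) to 1 (fully open), set as the call begins (left out, the last holds). The fingers move at their own pace and stop on an object; "newtons" is the grip in N (left out, the last holds). Time passes only in rows, so rows that repeat a pose let the fingers close. It gives the time, the measured TCP pose, the force, the opening and the grip force at its end, in the units of the state.
- r.get_state(): the state, without advancing time (a new reading comes with each control period).
- viewer.capture(name): name is "side" or "top"; returns a dict with "img" (480x640x3 uint8, red, green, blue), "camera_matrix" (3x3 intrinsics, pixels), "R" (3x3) and "t" (3): a world point X has camera coordinates R X + t. Camera axes: x right, y down, z forward; pixel columns grow to the right and rows downward; lengths in m; the calibration is good to about 2 mm. A picture is of the moment at which its call begins. There is no depth.
- close_job(): hands the job in; it is judged then, once.
The state is a dict: "time_s": time; "joints": joint angles; "qd": joint speeds; "joint_torque": joint torques, N m; "tcp_pos": TCP position; "eef_rot": TCP orientation; "contact_force": force on the tool from outside, world axes, zero at the start; "moment": the same for the moment, N m; "gripper_width": finger opening in m; "gripper_force": force on a finger pad.
Only numpy, scipy, OpenCV 4.12 (cv2) and the standard library are available. Lean on these libraries where they do the work, as an engineer would, in place of code of your own. Each camera call takes 0.05 s, during which the arm holds its last target. There are 200 camera calls.

## Working session

There is one attempt and no reset: what is moved stays moved. The work goes in short steps, Python scripts to look and compute and a tool call to move; the robot and the scene stay as the last step left them, time stands still between calls to the robot, and variables do not carry over. Pictures are saved under pics/ and viewed, at most 10 in all, crops included, and the job is handed in when it is done.

Besides the shell and the picture viewer there is one more tool, called after ">>>" as name(argument=value, ...) on one line, values as JSON. arm_command: Moves the arm, as the interface text tells. Shifts and turns lie within -1 to 1; 1 stands for 0.5 m of shift or 90 degrees of turn. Its arguments: {"type":"object","properties":{"travel":{"type":"array"},"delta_rot":{"type":"array"},"grip":{"type":"number"},"newtons":{"type":"number"}},"required":["travel","delta_rot"]}

```bash
mkdir -p pics; python3 - <<'E'
from plant import r,viewer
import cv2,pickle
s=r.get_state();print(s)
for n in("top","side"):
    c=viewer.capture(n);pickle.dump(c,open(n+"0.pkl","wb"));cv2.imwrite(f"pics/{n}0.png",c["img"][:,:,::-1])
    print(n,c["camera_matrix"],c["R"],c["t"])
E
```

```text
{'time_s': 0.0, 'joints': array([ 8.46310835e+01,  2.05906264e+01,  6.33771048e-01, -2.07095310e-02,
       -7.01348272e+01, -1.65073767e+01]), 'qd': array([ 0.00014177,  0.02446153, -0.09793736,  0.06218961,  0.01193722,
        0.08517678]), 'joint_torque': array([-2.26565724e-03, -5.82722390e+01,  2.93057907e+01,  6.99756503e+00,
        7.07566258e-03, -1.58204384e-04]), 'tcp_pos': array([0.25135117, 0.62596612, 0.24462991]), 'eef_rot': array([ 1.79906564e+02, -7.38730585e-03, -2.18833401e+01]), 'contact_force': array([-0.00156177,  0.38994763, -0.08093396]), 'moment': array([-0.01209466,  0.0084041 ,  0.01391985]), 'gripper_force': 0.0, 'gripper_width': 0.08795506363807115}
top [[576.23391411   0.         325.05085934]
 [  0.         576.23391411 235.24833655]
 [  0.           0.           1.        ]] [[-2.35776547e-02 -9.99714098e-01 -3.97692416e-03]
 [-9.85980647e-01  2.39106873e-02 -1.65137647e-01]
 [ 1.65185525e-01  2.76118363e-05 -9.86262512e-01]] [0.06005476 0.55000551 1.18288167]
side [[450.67491641   0.         325.01535344]
 [  0.         450.67491641 241.73278085]
 [  0.           0.           1.        ]] [[ 0.94194355 -0.33552295  0.01291098]
 [-0.18300651 -0.54524935 -0.81805365]
 [ 0.28151548  0.76819756 -0.57499699]] [-0.52762926  0.2260589   0.7682703 ]
```

View pics/top0.png

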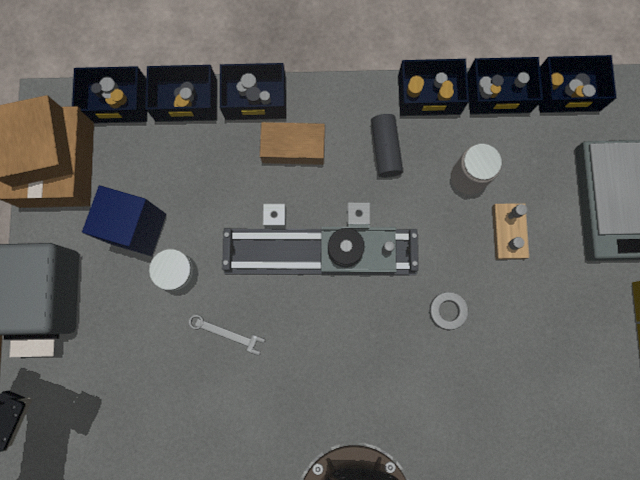

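View pics/side0.png

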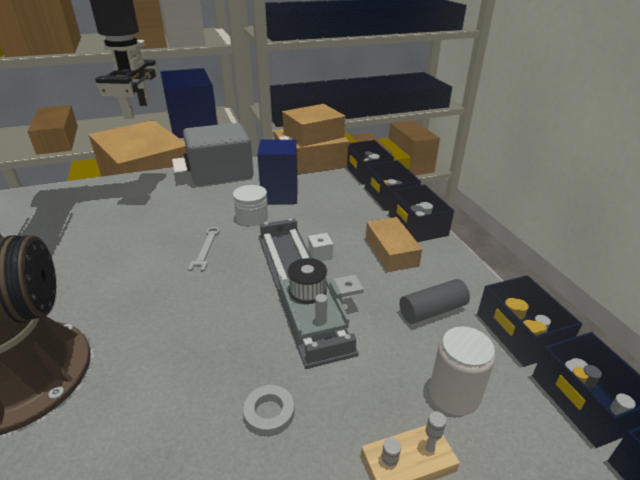

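The top image shows the rail lying along image x, with +y to the left. The carrier is at the right, the post at about (390,246), the lug at (358,213) and the station block at (274,214). The pins are at (519,211) and (516,243). In the side view the taller (long) pin is the one at (436,425), which has the larger x and is the upper one in the top view.

```bash
cat > h.py <<'E'
import numpy as np,cv2,pickle
def ray(c,u,v,z):
    K,R,t=c["camera_matrix"],c["R"],c["t"]
    d=R.T@np.linalg.solve(K,[u,v,1.]);o=-R.T@t
    return o+d*(z-o[2])/d[2]
def proj(c,X):
    p=c["camera_matrix"]@(c["R"]@np.array(X)+c["t"]);return p[:2]/p[2]
def crop(c,x,y,w,h,s):
    return cv2.resize(c["img"][y:y+h,x:x+w,::-1],None,fx=s,fy=s,interpolation=cv2.INTER_CUBIC)
E
python3 - <<'E'
from h import *
T=pickle.load(open("top0.pkl","rb"));S=pickle.load(open("side0.pkl","rb"))
o=np.zeros((600,800,3),np.uint8)
a=crop(T,220,195,200,84,4);o[:336,:800]=a       # scale 4
o[340:600,:240]=crop(T,485,195,48,52+0,5)[:260]
o[340:600,250:510]=crop(S,375,405,65+20,65,4)[:260,:260]
o[340:600,520:800]=crop(S,295,260,70,65,4)
cv2.imwrite("pics/crop.png",o)
for n,u,v,z in[("post",389,246,.096),("lug",359,213,.06),("sta",274,214,.044),("pinA",519,211,.094),("pinB",516,243,.064)]:
    print(n,ray(T,u,v,z).round(4))
E
```

```text
post [ 0.5175 -0.0828  0.096 ]
lug [ 0.595  -0.0262  0.06  ]
sta [0.6006 0.1555 0.044 ]
pinA [ 0.5842 -0.3536  0.094 ]
pinB [ 0.5221 -0.3522  0.064 ]
```

View pics/crop.png

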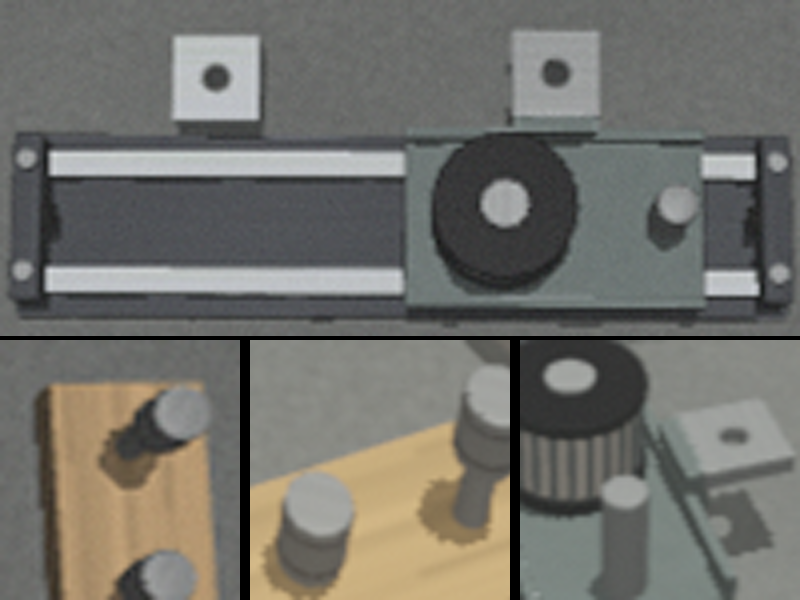

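The crop confirms that the upper pin is the long one. The post top is at about (389,246), the lug eye at (359,213), the bore at (274,214) and the long pin's head top at (521,209). Next I'll refine these from both views.

```bash
cat >> h.py <<'E'
def blob(c,u,v,lo,hi,win=14,s=8):
    "centre (ellipse fit) of the grey-level blob in [lo,hi] nearest (u,v)"
    u,v=int(u),int(v);g=cv2.cvtColor(c["img"],cv2.COLOR_RGB2GRAY)[v-win:v+win+1,u-win:u+win+1]
    g=cv2.resize(g,None,fx=s,fy=s,interpolation=cv2.INTER_CUBIC)
    cs,_=cv2.findContours(cv2.inRange(g,lo,hi),cv2.RETR_LIST,cv2.CHAIN_APPROX_NONE)
    best=None
    for k in cs:
        if cv2.contourArea(k)<s*s*6: continue
        e=cv2.fitEllipse(k);d=np.hypot(e[0][0]-win*s,e[0][1]-win*s)
        if best is None or d<best[0]: best=(d,e)
    e=best[1];p=(np.array(e[0])+.5)/s-.5
    return np.array([u-win,v-win])+p,np.array(e[1])/s
def tri(cs,ps):
    A=[];b=[]
    for c,p in zip(cs,ps):
        P=c["camera_matrix"]@np.c_[c["R"],c["t"]]
        for i in(0,1): q=p[i]*P[2]-P[i];A.append(q[:3]);b.append(-q[3])
    return np.linalg.lstsq(np.array(A),np.array(b),rcond=None)[0]
E
python3 - <<'E'
from h import *
T=pickle.load(open("top0.pkl","rb"));S=pickle.load(open("side0.pkl","rb"))
for n,a,b,z,la,ha,lb,hb in[("post",(389,246),None,.096,140,255,0,0),("lug",(359,213),(348,284),.06,0,115,0,125),("sta",(274,214),None,.044,0,125,0,0),("pinA",(521,209),(437,420),.094,130,255,130,255),("pinB",(518,242),(392,442),.064,130,255,130,255)]:
    pa,ea=blob(T,*a,la,ha,9 if n[0]!='l' and n[0]!='s' else 6)
    print(n,pa.round(1),ea.round(1),ray(T,*pa,z).round(4))
    if b is None: b=proj(S,ray(T,*pa,z))
    try:
        pb,eb=blob(S,*b,lb or 150,hb or 255,9);print('   side',pb.round(1),eb.round(1),ray(S,*pb,z).round(4),tri((T,S),(pa,pb)).round(4))
    except Exception as e: print(e)
E
```

```text
post [388.8 245.6] [8.  8.3] [ 0.5184 -0.0824  0.096 ]
   side [320.9 297.5] [ 7.  10.3] [ 0.5209 -0.0846  0.096 ] [ 0.5197 -0.0828  0.0943]
lug [358.5 212.8] [7.  7.3] [ 0.5955 -0.0251  0.06  ]
'NoneType' object is not subscriptable
sta [273.6 214. ] [6.4 6.7] [0.6006 0.1564 0.044 ]
   side [318.8 239.2] [14.2 21.1] [0.6006 0.1578 0.044 ] [0.6003 0.1564 0.0451]
pinA [519.6 207.9] [10.3 15.4] [ 0.5907 -0.3554  0.094 ]
   side [436.9 418.2] [14.1 21. ] [ 0.5904 -0.3588  0.094 ] [ 0.5918 -0.3568  0.0903]
pinB [519.7 241. ] [18.1 22.2] [ 0.5261 -0.3603  0.064 ]
   side [392.4 441.6] [20.8 22.7] [ 0.5298 -0.3542  0.064 ] [ 0.5257 -0.3579  0.0716]
```

>>> arm_command(travel=[[0.534,-1,0],[0.534,-1,0],[0.534,-1,0],[0.534,-1,0],[0.534,-1,0],[0.534,-1,0],[0.534,-1,0],[0.534,-1,0],[0.534,-1,0],[0.534,-1,0],[0.534,-1,0]], delta_rot=[[0,0,-0.779],[0,0,-0.779],[0,0,-0.779],[0,0,-0.779],[0,0,-0.779],[0,0,-0.779],[0,0,-0.779],[0,0,-0.779],[0,0,-0.779],[0,0,-0.779],[0,0,-0.779]])

```text
time_s: 1.48
tcp_pos: [0.5184, 0.1259, 0.2452]
eef_rot: [180.0, -0.0, -92.1]
contact_force: [0.1, 0.4, -1.0]
gripper_width: 0.0877
gripper_force: 0.0
```

>>> arm_command(travel=[[0,-0.418,0],[0,-0.418,0],[0,-0.418,0],[0,-0.418,0],[0,-0.418,-0.1],[0,-0.418,-0.18],[0,-0.418,-0.18],[0,-0.418,-0.18]], delta_rot=[[0,0,0],[0,0,0],[0,0,0],[0,0,0],[0,0,0],[0,0,0],[0,0,0],[0,0,0]])

```text
time_s: 2.48
tcp_pos: [0.5196, -0.0816, 0.1571]
eef_rot: [-179.9, -0.0, -91.9]
contact_force: [1.2, -0.2, 0.4]
gripper_width: 0.0876
gripper_force: 0.0
```

>>> arm_command(travel=[[0,0,-0.05],[0,0,-0.1],[0,0,-0.152],[0,0,-0.152],[0,0,-0.152]], delta_rot=[[0,0,0],[0,0,0],[0,0,0],[0,0,0],[0,0,0]])

```text
time_s: 3.1
tcp_pos: [0.52, -0.0822, 0.0815]
eef_rot: [-179.8, 0.0, -91.9]
contact_force: [-0.3, 1.0, -0.0]
gripper_width: 0.088
gripper_force: 0.0
```

>>> arm_command(travel=[[0,0,0],[0,0,0],[0,0,0],[0,0,0],[0,0,0],[0,0,0],[0,0,0],[0,0,0]], delta_rot=[[0,0,0],[0,0,0],[0,0,0],[0,0,0],[0,0,0],[0,0,0],[0,0,0],[0,0,0]], grip=0.1, newtons=20)

```text
time_s: 4.1
tcp_pos: [0.5209, -0.0824, 0.0799]
eef_rot: [-179.8, 0.0, -92.0]
contact_force: [7.9, -1.5, -6.4]
gripper_width: 0.0216
gripper_force: 20.0
```

>>> arm_command(travel=[[0.004,0.02,0],[0.006,0.06,0],[0.008,0.1,0],[0.009,0.14,0],[0.01,0.18,0],[0.012,0.22,0],[0.013,0.26,0],[0.014,0.3,0],[0.015,0.33,0],[0.015,0.34,0],[0.015,0.34,0]], delta_rot=[[0,0,0],[0,0,0],[0,0,0],[0,0,0],[0,0,0],[0,0,0],[0,0,0],[0,0,0],[0,0,0],[0,0,0],[0,0,0]])

```text
time_s: 5.48
tcp_pos: [0.5258, 0.0885, 0.0798]
eef_rot: [180.0, 0.0, -91.9]
contact_force: [-3.7, 2.2, 6.6]
gripper_width: 0.0217
gripper_force: 20.0
```

>>> arm_command(travel=[[0,0.008,0],[0,0.014,0],[0,0.018,0],[0,0.022,0],[0,0.026,0],[0,0.026,0]], delta_rot=[[0,0,0],[0,0,0],[0,0,0],[0,0,0],[0,0,0],[0,0,0]])

```text
time_s: 6.22
tcp_pos: [0.5261, 0.0992, 0.0798]
eef_rot: [180.0, -0.1, -92.0]
contact_force: [2.3, -9.9, 5.0]
gripper_width: 0.0213
gripper_force: 20.0
```

>>> arm_command(travel=[[0,0.002,0],[0,0.004,0],[0,0.006,0],[0,0.006,0]], delta_rot=[[0,0,0],[0,0,0],[0,0,0],[0,0,0]])

```text
time_s: 6.72
tcp_pos: [0.526, 0.0996, 0.0798]
eef_rot: [179.9, -0.3, -92.0]
contact_force: [7.9, -23.3, 4.9]
gripper_width: 0.0216
gripper_force: 20.0
```

>>> arm_command(travel=[[0,0,0],[0,0,0],[0,0,0],[0,0,0],[0,0,0.05],[0,0,0.15],[0,0,0.24],[0,0,0.24]], delta_rot=[[0,0,0],[0,0,0],[0,0,0],[0,0,0],[0,0,0],[0,0,0],[0,0,0],[0,0,0]], grip=1)

```text
time_s: 7.72
tcp_pos: [0.528, 0.1045, 0.2035]
eef_rot: [-179.6, 0.2, -91.9]
contact_force: [0.5, -0.2, -0.6]
gripper_width: 0.0873
gripper_force: 0.0
```

>>> arm_command(travel=[[0.06,-0.5,0],[0.06,-0.5,0],[0.06,-0.5,0],[0.06,-0.5,0],[0.06,-0.5,0],[0.06,-0.5,0],[0.06,-0.5,0],[0.06,-0.5,0],[0.06,-0.5,0],[0.06,-0.5,0]], delta_rot=[[0,0,-0.977],[0,0,-0.977],[0,0,-0.977],[0,0,-0.977],[0,0,-0.977],[0,0,-0.977],[0,0,-0.977],[0,0,-0.977],[0,0,-0.977],[0,0,-0.977]])

```text
time_s: 8.98
tcp_pos: [0.5559, -0.1464, 0.1991]
eef_rot: [180.0, -0.0, -179.7]
contact_force: [0.2, -0.6, 0.4]
gripper_width: 0.0873
gripper_force: 0.0
```

```bash
python3 - <<'E'
from plant import r,viewer
from h import *
for n in("top","side"):
    c=viewer.capture(n);pickle.dump(c,open(n+"1.pkl","wb"))
T=pickle.load(open("top1.pkl","rb"));S=pickle.load(open("side1.pkl","rb"))
o=np.zeros((600,800,3),np.uint8)
o[:360,:440]=crop(T,230,190,110,90,4)
o[:240,450:800]=crop(T,490,190,50,40,6)[:240,50*0:][:, :300] if 0 else cv2.resize(crop(T,490,190,50,40,6),(350,240))
o[365:595,:400]=crop(S,270,215,100,57,4)[:230-2+2] if 0 else cv2.resize(crop(S,270,215,100,57,4),(400,230))
o[250:595,450:800]=cv2.resize(crop(S,390,395,70,69,5),(350,345))
cv2.imwrite("pics/c1.png",o);print(r.get_state()["tcp_pos"])
for u,v in [(521,209.4)]: print(ray(T,u,v,.094))
E
```

```text
[ 0.55594277 -0.14650163  0.19933715]
[ 0.58741265 -0.35797859  0.094     ]
```

View pics/c1.png

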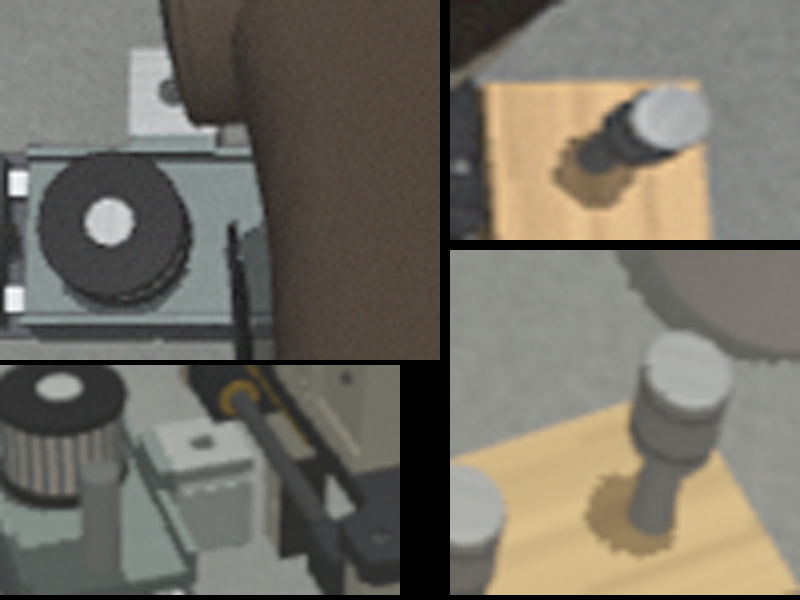

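The carrier is home, with the lug squarely over the block and the eye at about top px (273,212). The long pin's head top is at top (521.1,209.2) and side (437,418.6).

```bash
python3 - <<'E'
from h import *
T=pickle.load(open("top1.pkl","rb"));S=pickle.load(open("side1.pkl","rb"))
a=(521.1,209.2);b=(437,418.6)
print(ray(T,*a,.094),ray(S,*b,.094),tri((T,S),(a,b)))
E
```

```text
[ 0.58782791 -0.35821781  0.094     ] [ 0.59022306 -0.35945024  0.094     ] [ 0.58895345 -0.35886752  0.09314229]
```

>>> arm_command(travel=[[0.067,-0.423,0],[0.067,-0.423,0],[0.067,-0.423,0],[0.067,-0.423,0],[0.067,-0.423,0],[0.067,-0.423,-0.08],[0.067,-0.423,-0.16],[0.067,-0.423,-0.23],[0.067,-0.423,-0.23],[0.067,-0.423,-0.23]], delta_rot=[[0,0,0],[0,0,0],[0,0,0],[0,0,0],[0,0,0],[0,0,0],[0,0,0],[0,0,0],[0,0,0],[0,0,0]])

```text
time_s: 10.32
tcp_pos: [0.5905, -0.358, 0.0862]
eef_rot: [-179.9, 0.1, -179.8]
contact_force: [0.1, -0.7, -1.1]
gripper_width: 0.0876
gripper_force: 0.0
```

>>> arm_command(travel=[[0,0,0],[0,0,0],[0,0,0],[0,0,0],[0,0,0],[0,0,0],[0,0,0],[0,0,0]], delta_rot=[[0,0,0],[0,0,0],[0,0,0],[0,0,0],[0,0,0],[0,0,0],[0,0,0],[0,0,0]], grip=0.1, newtons=30)

```text
time_s: 11.32
tcp_pos: [0.5895, -0.3581, 0.0845]
eef_rot: [180.0, -0.0, -179.9]
contact_force: [0.4, -0.8, 0.3]
gripper_width: 0.0232
gripper_force: 30.0
```

>>> arm_command(travel=[[0,0,0.04],[0,0,0.1],[0,0,0.2],[0,0,0.2],[0.01,0.1,0.2],[0.024,0.2,0.2],[0.024,0.3,0.2],[0.024,0.4,0.2],[0.024,0.5,0.2],[0.024,0.6,0.2],[0.024,0.7,0.2],[0.024,0.8,0.2],[0.024,0.8,0.2]], delta_rot=[[0,0,0],[0,0,0],[0,0,0],[0,0,0],[0,0,0],[0,0,0],[0,0,0],[0,0,0],[0,0,0],[0,0,0],[0,0,0],[0,0,0],[0,0,0]])

```text
time_s: 12.95
tcp_pos: [0.6012, 0.045, 0.1839]
eef_rot: [180.0, -0.0, -179.7]
contact_force: [-0.3, -0.3, -2.3]
gripper_width: 0.0234
gripper_force: 30.0
```

>>> arm_command(travel=[[0,0.1,0],[0,0.2,0],[0,0.23,0],[0,0.23,-0.03],[0,0.23,-0.06],[0,0.23,-0.06],[0,0.23,-0.06],[0,0.23,-0.06]], delta_rot=[[0,0,0],[0,0,0],[0,0,0],[0,0,0],[0,0,0],[0,0,0],[0,0,0],[0,0,0]])

```text
time_s: 13.95
tcp_pos: [0.6019, 0.1566, 0.1551]
eef_rot: [180.0, 0.0, -179.9]
contact_force: [0.3, 0.1, -1.4]
gripper_width: 0.0233
gripper_force: 30.0
```

```bash
python3 - <<'E'
from plant import r,viewer
from h import *
for n in("top","side"):
    c=viewer.capture(n);pickle.dump(c,open(n+"2.pkl","wb"))
T=pickle.load(open("top2.pkl","rb"));S=pickle.load(open("side2.pkl","rb"))
s=r.get_state();print(s["tcp_pos"],s["eef_rot"],s["gripper_width"])
o=np.zeros((600,800,3),np.uint8)
o[:,:395]=cv2.resize(crop(T,240,180,79,60,5),(395,300)).repeat(2,0)[:600] if 0 else np.vstack([crop(T,240,180,79,60,5),np.zeros((300,395,3),np.uint8)])
o[:600,400:]=crop(S,295,180,50,75,8)
cv2.imwrite("pics/c2.png",o)
t=s["tcp_pos"];print("side px tip pred",proj(S,t-[0,0,.081]),"eye pred",proj(S,[.6,.1564,.06]),proj(S,[.602,.1564,.06]),proj(S,[.602,.1584,.06]))
E
```

```text
[0.60176371 0.15677049 0.15507762] [ 1.79973192e+02  4.35723915e-02 -1.79933470e+02] 0.023481735861995347
side px tip pred [319.49215876 228.35415494] eye pred [318.77433391 233.75530308] [319.60738434 233.59850901] [319.32042217 233.13119401]
```

View pics/c2.png

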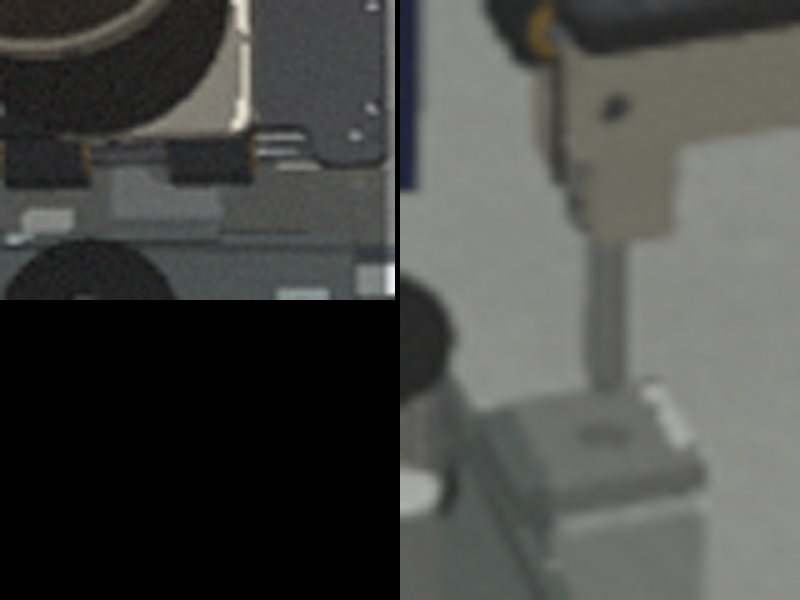

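The side view shows the shank at crop x of about 607 and the eye at (604,435), so the pin is lined up to within about 1 mm. I'll go down slowly and watch the force.

>>> arm_command(travel=[[-0.001,0,-0.01],[-0.001,0,-0.02],[-0.001,0,-0.026],[-0.001,0,-0.03],[-0.001,0,-0.034],[-0.001,0,-0.038],[-0.001,0,-0.038]], delta_rot=[[0,0,0],[0,0,0],[0,0,0],[0,0,0],[0,0,0],[0,0,0],[0,0,0]])

```text
time_s: 14.92
tcp_pos: [0.6009, 0.1568, 0.1354]
eef_rot: [-180.0, -0.0, -179.9]
contact_force: [0.1, 0.1, -1.4]
gripper_width: 0.0232
gripper_force: 30.0
```

>>> arm_command(travel=[[0,0,-0.006],[0,0,-0.012],[0,0,-0.016],[0,0,-0.02],[0,0,-0.024],[0,0,-0.024]], delta_rot=[[0,0,0],[0,0,0],[0,0,0],[0,0,0],[0,0,0],[0,0,0]])

```text
time_s: 15.68
tcp_pos: [0.6009, 0.1568, 0.1234]
eef_rot: [-180.0, -0.0, -179.9]
contact_force: [-0.3, -0.2, -1.6]
gripper_width: 0.0236
gripper_force: 30.0
```

>>> arm_command(travel=[[0,0,-0.004],[0,0,-0.008],[0,0,-0.012],[0,0,-0.016],[0,0,-0.02],[0,0,-0.024],[0,0,-0.028],[0,0,-0.028]], delta_rot=[[0,0,0],[0,0,0],[0,0,0],[0,0,0],[0,0,0],[0,0,0],[0,0,0],[0,0,0]])

```text
time_s: 16.68
tcp_pos: [0.6009, 0.1568, 0.1093]
eef_rot: [-180.0, -0.0, -179.9]
contact_force: [0.2, -0.7, -1.6]
gripper_width: 0.0231
gripper_force: 30.0
```

Tip is in the block bore with no side force. I'll lower the rest of the way.

>>> arm_command(travel=[[0,0,-0.008],[0,0,-0.016],[0,0,-0.024],[0,0,-0.032],[0,0,-0.04],[0,0,-0.044],[0,0,-0.047],[0,0,-0.048],[0,0,-0.05],[0,0,-0.05]], delta_rot=[[0,0,0],[0,0,0],[0,0,0],[0,0,0],[0,0,0],[0,0,0],[0,0,0],[0,0,0],[0,0,0],[0,0,0]])

```text
time_s: 17.92
tcp_pos: [0.601, 0.1569, 0.0846]
eef_rot: [180.0, -0.0, -179.9]
contact_force: [-0.5, 0.1, -1.7]
gripper_width: 0.0234
gripper_force: 30.0
```

>>> arm_command(travel=[[0,0,-0.001],[0,0,-0.002],[0,0,-0.003],[0,0,-0.003]], delta_rot=[[0,0,0],[0,0,0],[0,0,0],[0,0,0]])

```text
time_s: 18.42
tcp_pos: [0.6011, 0.1569, 0.0844]
eef_rot: [180.0, 0.0, -179.9]
contact_force: [-4.5, -1.0, 8.6]
gripper_width: 0.0233
gripper_force: 30.0
```

>>> arm_command(travel=[[0,0,0.002],[0,0,0.002],[0,0,0.002],[0,0,0.002],[0,0,0.002],[0,0,0.002],[0,0,0.02],[0,0,0.06],[0,0,0.15],[0,0,0.3],[0,0,0.3]], delta_rot=[[0,0,0],[0,0,0],[0,0,0],[0,0,0],[0,0,0],[0,0,0],[0,0,0],[0,0,0],[0,0,0],[0,0,0],[0,0,0]], grip=0.7)

```text
time_s: 19.8
tcp_pos: [0.6031, 0.1576, 0.239]
eef_rot: [179.8, 0.5, -179.9]
contact_force: [0.3, -0.2, 0.1]
gripper_width: 0.0613
gripper_force: 0.0
```

>>> arm_command(travel=[[-0.1,-0.6,0],[-0.1,-0.6,0],[-0.1,-0.6,0],[-0.1,-0.6,0],[-0.1,-0.6,0],[-0.1,-0.6,0],[-0.1,-0.6,0]], delta_rot=[[0,0,0],[0,0,0],[0,0,0],[0,0,0],[0,0,0],[0,0,0],[0,0,0]])

```text
time_s: 20.68
tcp_pos: [0.5508, -0.1433, 0.2331]
eef_rot: [180.0, 0.0, -180.0]
contact_force: [-0.3, 0.9, 0.8]
gripper_width: 0.0611
gripper_force: 0.0
```

```bash
python3 - <<'E'
from plant import r,viewer
from h import *
T=viewer.capture("top");S=viewer.capture("side")
o=np.zeros((600,800,3),np.uint8)
o[:,:395]=cv2.resize(crop(T,220,180,130,197,3),(395,600))
o[:,400:]=crop(S,250,195,100,150,4)
cv2.imwrite("pics/c3.png",o)
E
```

```text
(no output)
```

View pics/c3.png

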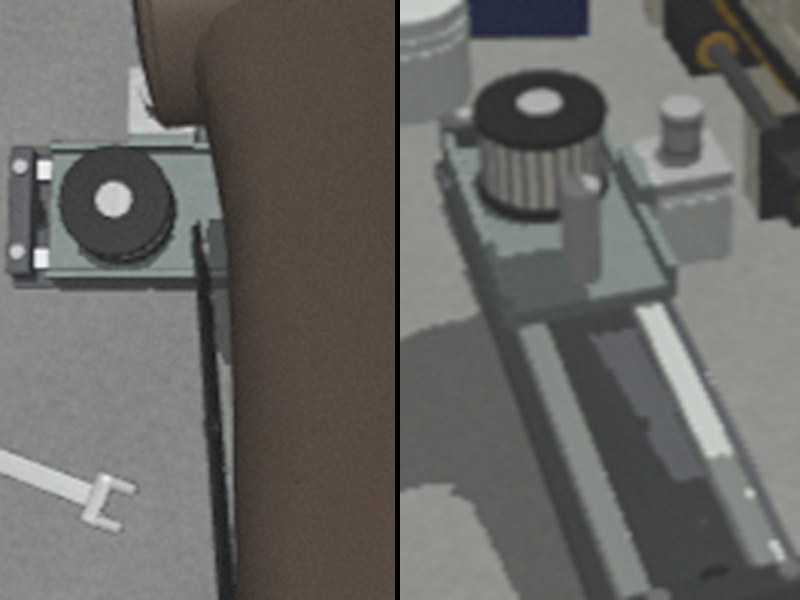

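The pin's head sits flat on the lug at crop (682,125), the carrier is home, and the arm is clear of everything.

```bash
python3 -c "
from plant import close_job
print(close_job())"
```

```text
the job is handed in; nothing more can be done
None
```

The carrier is fully home against the station-end stop, the long pin is down through the lug into the block with its head on the lug and released, and I handed the job in at about 21 s on the robot's clock.

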